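# Set the drying cabinet ajar on the middle hole of its stay

### The arm

A 6-joint arm with a two-finger parallel gripper is mounted at the origin on a cart in front of the work surface, level with it; the furniture and walls round the work are solid. World frame = base frame: x ahead of the robot, y to its left, z up, the work surface at z = 0. Lengths are in m, angles in rad, forces in N, time in s.
With the tool pointing down it reaches from about 0.275 to 0.825 m from the base axis. Payload 4.9 kg.
Tool frame: the origin (TCP) lies midway between the tips of the shut fingers; the grasp point (between the pads) lies 19 mm behind it (bot.grip_depth is the distance from the TCP to the grasp point, in m); y points along the fingers, x is the direction in which the jaws open and shut, and the axes are right-handed (so a half turn about y gives the same grasp; the last joint's range is limited). The gripper opens to 85 mm and grips with 20 to 120 N. Pads are 22 mm wide; open, the fingers measure 114 mm over their backs; the gripper's body (76 mm by 85 mm) begins 54 mm behind the grasp point. The pads swing forward as they close: fully open they stand 13 mm farther back than shut.
Start: joints at [-1.295, 0.326, -0.193, 1.052, 0, 1.437], TCP at [0.219, -0.504, 0.231] pointing down, gripper open.
Joint ranges: [-2.65, 2.65], [-0.97, 1.79], [-1.3, 1.35], [-1.93, 2.1], [-1.47, 1.37], [-3.14, 3.14]. Speed limits (rad/s): [2.57, 2.57, 3.14, 3.14, 3.14, 3.14].

### API

Orientations are given as a unit quaternion [w, x, y, z].
In Python, from cell import bot gives the robot as it stands. Calls block until the motion is done:
- bot.move_pose(position, orientation): joint-space move of the TCP to a pose.
- bot.move_linear(position, speed=0.15, rotation=None, until_force=None): straight line of the TCP; rotation=None keeps the orientation; speed is the mean speed in m/s. With until_force (N) it stops when the force on the tool has changed by that much, and returns True; else False.
- bot.goto_joints(angles): joint-space move.
- bot.set_gripper(opening, grasp_force=None): opening from 0.0 (shut) to 1.0 (fully open); grasp_force is the grip in N (None keeps the last); returns when the fingers have stopped.
- bot.wait(seconds).
- bot.solve_ik(position, orientation): joint angles nearest the present ones, or None.
- bot.camera(name): name is "scene" or "top" or "wrist"; returns the picture (400x640x3 uint8, red, green, blue); there is no depth.
- bot.calibration(name): a dict with "mtx" (3x3 intrinsics, pixels), "k1" (the pictures are not rectified: a ray, as slopes to the right and down, at radius r is drawn at 1 + k1 r^2 times it, then the intrinsics apply), "extrinsics" (4x4, takes a point from world to camera coordinates); the wrist camera has in their place "hand_eye" (4x4, takes a point from camera to tool coordinates, whose origin is the TCP and whose axes are the tool frame's). Camera axes: x right, y down, z forward; pixel columns grow to the right and rows downward; lengths in m; the calibration is good to about 2 mm. A picture is of the moment at which its call begins: read the wrist's pose just before it. calibration takes no time and is no camera call.
A pose or a line that the arm cannot do raises bot.PlanningError and nothing moves.
- bot.close_job(): hands the job in, once; it reports no verdict.
Trained networks look in the newest picture that a camera, given by its name, has taken for a name from the list of things; names that differ only in an ending like _2 or _b are one class to them, and where a whole thing is asked for, a point or a joint stands for the part that bears it (a point fixed in the world has none). Each returns a list of dicts, best first, with "confidence" (0 to 1); they miss things now and then, are a little off and sometimes report something else, mostly with a low value. They report only what shows in the picture. A call takes as long as a camera call.
- bot.search_frame(camera, thing): "bbox" ([left, top, width, height] in pixels, round what is visible of it).
Readings, each from a call of its own:
- bot.read_clock(): time.
- bot.read_joint_positions(): joint angles.
- bot.read_joint_vel(): joint speeds.
- bot.read_joint_efforts(): joint torques, N m.
- bot.read_position(): TCP position.
- bot.read_tool_rot(): TCP orientation.
- bot.read_ft_force(): force on the tool from outside, world axes, zero at the start.
- bot.read_moment(): the same for the moment, N m.
- bot.read_gripper_width(): opening from 0.0 (shut) to 1.0 (fully open).
Only numpy, scipy, OpenCV 4.12 (cv2) and the standard library are available. Lean on these libraries where they do the work, as an engineer would, in place of code of your own. Each camera call takes 0.05 s, during which the arm holds its last target. There are 200 camera calls.

### The job

The small drying cabinet on the worktop holds freshly washed steel jugs and measures that need air, and its door is held shut by the flat stay bar on its roof. Lift the stay off its pin by the ball knob, bring the door ajar with it, and lower the middle one of the stay's three holes over the pin so that the bar lies down flat again, then let go.

Things in the scene. Friction and masses are not known exactly. Their poses are not given: they have to be found in the camera images.
- stay_knob (a point): Centre of the black ball knob (30 mm diameter, on a 14 mm neck) on the free end of the stay, 27 mm above the bar's upper face; the ball's lowest point is 12 mm above that face. x axis: along the bar, from its pivot on the door towards the knob. To take the bar off the pin, the knob must rise about 30 mm; 45 mm is ample. Let go, the bar sinks back to level by its weight (150 g).
- middle_hole (a point): Centre, at the bar's underside, of the middle hole of the stay, a flat steel bar 272x46x6 mm lying level 12 mm over the roof. Three holes of 26 mm diameter lie 45, 95 (this one) and 145 mm from the knob; at the start the one farthest from the knob is on the pin. The bar's pivot, 254 mm from the knob, sits on the door's top: there it swivels and its knob end lifts up to 0.6 rad.
- pin_tip (a point): Top of the round-ended upright steel pin (10 mm diameter) fixed on the cabinet's roof, on a 40 mm round collar. It stands 12 mm above the underside of a bar that lies level, so a hole fully lowered over it has its centre about 12 mm below this point. x axis: from the cabinet's front to its back; z up.
- cabinet_door (a joint): Opening angle of the clear framed door, rad: 0 shut, growing as it opens towards the robot, up to 1.2; upright hinge at the left front edge as the robot sees it. Pushing the lifted stay along its length swings it (about 1 N); it stays where it is left. With the middle hole on the pin it reads about 0.48 (0.4 to 0.56). Cabinet: 240 wide, 270 deep, 150 mm high, steel posts, clear sides, flat wooden roof.

How it is judged:
By the outcome, as a careful person would: the job done as asked, in the order asked, and still so for the second after the job is handed in, with the robot touching nothing.
It also fails if it takes over 32 s, if anything falls off the work surface, if the arm or the gripper's body presses on something with over 40 N, if the wrist force passes 120 N, or if a joint passes its speed limit or range.

## Working session

There is one attempt and no reset: what is moved stays moved. The work goes in short steps, each a Python script; the robot and the scene stay as the last script left them, time stands still between calls to the robot, and variables do not carry over. Pictures are saved under pics/ and viewed, on a budget of 10 in all, crops included, one or two more only if the job needs it, and the job is handed in when it is done.

```bash
mkdir -p pics; ls; python3 - <<'E'
from cell import bot
import cv2,numpy as np
ims=[]
for c in ("scene","top"):
    im=bot.camera(c); cv2.imwrite(f"pics/{c}0.png",im[:,:,::-1])
    for t in ("stay_knob","middle_hole","pin_tip","cabinet_door"):
        try: print(c,t,[(np.round(d["bbox"]).tolist(),round(d["confidence"],2)) for d in bot.search_frame(c,t)][:3])
        except Exception as e: print(t,e)
    k=bot.calibration(c); print(k)
print(bot.calibration("wrist"),bot.read_tool_rot(),bot.read_clock())
E
```

```text
pics
scene stay_knob [([279.0, 143.0, 145.0, 56.0], 0.64)]
scene middle_hole [([278.0, 142.0, 144.0, 58.0], 0.71)]
scene pin_tip []
scene cabinet_door [([277.0, 140.0, 152.0, 151.0], 0.63)]
{'mtx': array([[447.10761787,   0.        , 322.03294159],
       [  0.        , 447.10761787, 195.26032627],
       [  0.        ,   0.        ,   1.        ]]), 'k1': 0.007048872612665036, 'extrinsics': array([[-0.81969762, -0.57275916,  0.00653981,  0.48983704],
       [-0.33338728,  0.46777698, -0.81855826,  0.21273019],
       [ 0.46577756, -0.67315054, -0.57438629,  0.7813952 ],
       [ 0.        ,  0.        ,  0.        ,  1.        ]])}
top stay_knob [([316.0, 150.0, 44.0, 134.0], 0.87)]
top middle_hole [([312.0, 154.0, 48.0, 130.0], 0.92)]
top pin_tip []
top cabinet_door [([294.0, 154.0, 98.0, 132.0], 0.85)]
{'mtx': array([[378.75783736,   0.        , 317.69766446],
       [  0.        , 378.75783736, 200.20303223],
       [  0.        ,   0.        ,   1.        ]]), 'k1': -0.04548124317868129, 'extrinsics': array([[ 0.02959813, -0.99920069, -0.02686868,  0.11940616],
       [-0.98934903, -0.0254524 , -0.14332017,  0.5377983 ],
       [ 0.14252174,  0.03082451, -0.98931158,  0.90464201],
       [ 0.        ,  0.        ,  0.        ,  1.        ]])}
{'mtx': array([[279.3128814 ,   0.        , 321.87153436],
       [  0.        , 279.3128814 , 193.38081046],
       [  0.        ,   0.        ,   1.        ]]), 'k1': -0.03249035359547929, 'hand_eye': array([[ 9.99999358e-01,  2.41867284e-04, -1.10665529e-03,
         4.69224845e-05],
       [ 1.12496678e-03, -3.26573728e-01,  9.45171061e-01,
        -1.42100941e-01],
       [-1.32798587e-04, -9.45171700e-01, -3.26573791e-01,
         8.42923322e-02],
       [ 0.00000000e+00,  0.00000000e+00,  0.00000000e+00,
         1.00000000e+00]])} [ 0.59129862 -0.5912395   0.38784758 -0.38778351] 0.5
```

View pics/scene0.png

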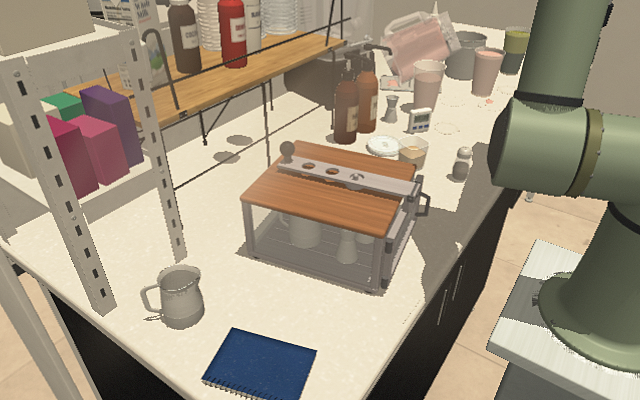

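View pics/top0.png

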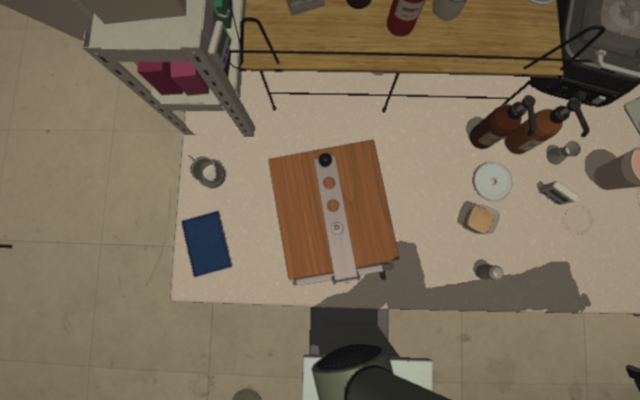

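The scene view shows the knob at about (288,148) and the pin at about (357,177). In the top view they are at (325,160) and (337,228), with the free holes at (333,206) and (329,183). I'll zoom in for exact pixels and triangulate.

```bash
cat > h.py <<'E'
import numpy as np,cv2
from cell import bot
from scipy.optimize import least_squares
from scipy.spatial.transform import Rotation as R
def cam(c):
    k=bot.calibration(c)
    if c=="wrist":
        T=np.eye(4);q=bot.read_tool_rot();T[:3,:3]=R.from_quat(np.r_[q[1:],q[0]]).as_matrix();T[:3,3]=bot.read_position()
        E=np.linalg.inv(T@k["hand_eye"])
    else: E=k["extrinsics"]
    return k["mtx"],k["k1"],E
def proj(C,p):
    K,k1,E=C; q=E[:3,:3]@np.asarray(p,float)+E[:3,3]; s=q[:2]/q[2]; s=s*(1+k1*(s@s)); return K[:2,:2]@s+K[:2,2]
def locate(obs,z=None,x0=(.45,0,.18)):
    f=lambda p:np.concatenate([proj(C,p)-u for C,u in obs]+([[ (p[2]-z)*1e5]] if z is not None else []))
    r=least_squares(f,x0); return r.x,np.round(f(r.x),1)
def quat(rot): q=rot.as_quat(); return [float(v) for v in (q[3],q[0],q[1],q[2])]
E
python3 - <<'E'
from h import *
S,T=cam("scene"),cam("top")
for n,a,b,z in (("knob",(288,148),(325,160),.195),("pin",(357,176),(337,227),.174),("mid",(331,170),(333,206),.168),("near",(308,166),(329,183),.168)):
    print(n,locate([(S,a),(T,b)]),locate([(T,b)],z)[0])
a=cv2.resize(cv2.imread("pics/scene0.png")[130:210,265:435],None,fx=4.5,fy=4.5,interpolation=cv2.INTER_CUBIC)[:,:765]
b=cv2.resize(cv2.rotate(cv2.imread("pics/top0.png")[140:300,300:370],cv2.ROTATE_90_CLOCKWISE),(720,315)[:2],interpolation=cv2.INTER_CUBIC)
h=np.zeros((600,765,3),np.uint8); a=cv2.resize(a,(612,288)); h[:288,:612]=a; h[288:,:713]=cv2.resize(b,(713,312)); cv2.imwrite("pics/z.png",h)
E
```

```text
knob (array([0.59833957, 0.11656973, 0.19506293]), array([ 0.,  0., -0., -0.])) [0.59828008 0.11652464 0.195     ]
pin (array([0.45865719, 0.08705387, 0.1671476 ]), array([-0.3, -0. ,  0.2,  0.3])) [0.45885744 0.08756796 0.174     ]
mid (array([0.5065981 , 0.09838827, 0.16833615]), array([ 1.1,  0.2, -0.6, -1.2])) [0.5041722  0.09703176 0.168     ]
near (array([0.55596816, 0.10753985, 0.16450734]), array([ 0.5,  0.1, -0.3, -0.5])) [0.55418418 0.10688659 0.168     ]
```

View pics/z.png

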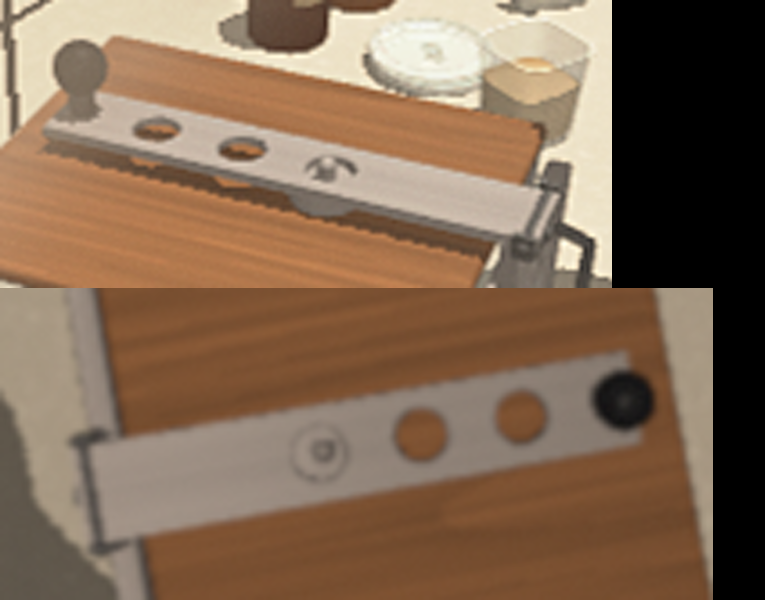

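```bash
cat >> h.py <<'E'
KN=np.array([.5983,.1165,.195])
def ori(yaw,s=1):  # bar yaw; tool y down, jaw axis across bar
    x=s*np.array([-np.sin(yaw),np.cos(yaw),0]);y=np.array([0,0,-1.]);return quat(R.from_matrix(np.c_[x,y,np.cross(x,y)]))
E
python3 - <<'E'
from h import *
T=cam("top")
c=[locate([(T,p)],.155)[0][:2] for p in ((269,158),(375,141),(398,258),(290,278))]
print(np.round(c,3), np.linalg.norm(c[0]-c[1]),np.linalg.norm(c[1]-c[2]))
print("yaws",[np.arctan2(*(v[::-1])) for v in (c[0]-c[3],c[1]-c[2])], np.arctan2(*(c[3]-c[2])[:2]))
ends=[locate([(T,p)],.168)[0] for p in ((321,277),(355,277),(337,227),(333.1,206.3),(329.5,183.2))]
print(np.round(ends,4))
q0=bot.read_joint_positions();print(q0)
for s in (1,-1):
    q=bot.solve_ik([*KN[:2],.30],ori(.21,s)); print(s,np.round(q,2) if q is not None else q, bot.solve_ik([*KN[:2],.176],ori(.21,s)) is not None)
E
```

```text
[[ 0.61   0.242]
 [ 0.655  0.007]
 [ 0.397 -0.045]
 [ 0.349  0.185]] 0.23999741175664524 0.26227011185089094
yaws [np.float64(0.21646290354134187), np.float64(0.19612143504583596)] -0.21021399914892128
[[0.3535 0.1185 0.168 ]
 [0.3556 0.0474 0.168 ]
 [0.4593 0.0874 0.168 ]
 [0.5035 0.0968 0.168 ]
 [0.5538 0.1058 0.168 ]]
[-1.29520424e+00  3.26217020e-01 -1.92667004e-01  1.05203555e+00
  3.76707607e-06  1.43662056e+00]
1 [ 0.07  0.41  0.1   1.27  0.   -0.14] True
-1 [0.07 0.41 0.1  1.27 0.   3.  ] True
```

```bash
cat >> h.py <<'E'
from scipy.optimize import brentq
YAW=.205; u=np.array([np.cos(YAW),np.sin(YAW)]); PIN=np.array([.4588,.0878]); HG=np.array([.345,.184]); PV=KN[:2]-.254*u
def rot(a): return np.array([[np.cos(a),-np.sin(a)],[np.sin(a),np.cos(a)]])
def piv(t): return HG+rot(-t)@(PV-HG)
TF=brentq(lambda t:np.linalg.norm(PIN-piv(t))-.159,.1,1.)
DF=(PIN-piv(TF))/.159; YF=np.arctan2(DF[1],DF[0])
def knob(t,yaw,lift):   # ball centre for door angle, bar yaw, bar pitch lift (m at knob)
    a=np.arcsin(lift/.254); r=.254*np.cos(a)-.03*np.sin(a)
    return np.r_[piv(t)+r*np.array([np.cos(yaw),np.sin(yaw)]), .195+lift-.03*(1-np.cos(a))]
E
python3 - <<'E'
from h import *
print(TF,YF,knob(TF,YF,0),knob(0,YAW,.04))
bot.set_gripper(1.0)
bot.move_pose([*KN[:2],.29],ori(YAW))
C=cam("wrist"); im=bot.camera("wrist")
print([(np.round(d["bbox"]).tolist(),round(d["confidence"],2)) for d in bot.search_frame("wrist","stay_knob")], "pred",proj(C,KN),proj(C,[*PIN,.174]),bot.read_clock(),bot.read_position())
for p in (KN,[*PIN,.174]): cv2.drawMarker(im,tuple(int(round(v)) for v in proj(C,p)),(0,255,0),0,10)
cv2.imwrite("pics/w1.png",im[:,:,::-1])
E
```

```text
0.42135418931215246 0.09112458085108796 [0.55340585 0.09644486 0.195     ] [0.5905715  0.11489308 0.23462566]
[([298.0, 1.0, 52.0, 214.0], 0.79)] pred [322.69854846 196.01776831] [322.84629472  22.81374427] 3.4 [0.59841165 0.11560631 0.289914  ]
```

View pics/w1.png

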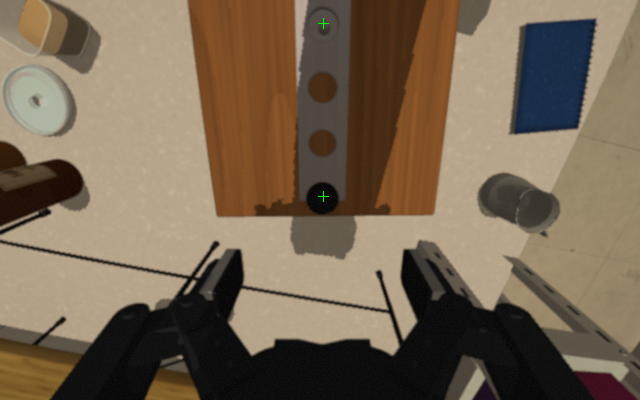

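The wrist view matches the predictions, with the knob at (322,198) and the pin at (323,23). Next I'll grasp and lift.

```bash
python3 - <<'E'
from h import *
G=np.array([0,0,-.0215])
print(bot.move_linear(KN+G,speed=.12,until_force=8))
bot.set_gripper(0.2,50); print("w",bot.read_gripper_width(),bot.read_ft_force(),bot.read_position())
for l in (.02,.042): bot.move_linear(knob(0,YAW,l)+G,speed=.08)
print("lift",bot.read_position(),bot.read_ft_force(),bot.read_gripper_width(),bot.read_clock())
cv2.imwrite("pics/s2.png",cv2.resize(bot.camera("scene")[100:300,220:460,::-1],None,fx=3,fy=3))
E
```

```text
False
w 0.3248292202048611 [0.43217931 0.83009727 0.16797046] [0.59844032 0.11653344 0.17359881]
lift [0.59056617 0.114839   0.21591397] [ 0.44276079  0.02124338 -1.21995703] 0.3197593676591906 5.9167
```

View pics/s2.png

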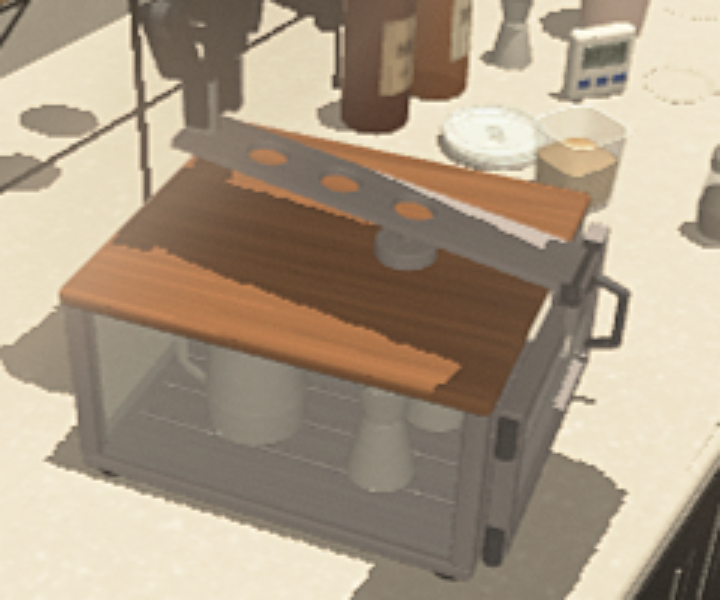

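The bar is lifted and its holes are clear of the pin. Next I'll pull the door ajar along the computed arc.

```bash
python3 - <<'E'
from h import *
G=np.array([0,0,-.0215])
for s in np.linspace(0,1,5)[1:]:
    y=YAW+s*(YF-YAW); bot.move_linear(knob(s*TF,y,.042)+G,speed=.08,rotation=ori(y))
    print(np.round(bot.read_ft_force(),1))
print(bot.read_position(),bot.read_gripper_width(),bot.read_clock())
C=cam("wrist");print("pin pred wrist",proj(C,[*PIN,.174]),"knob",knob(TF,YF,.042))
w=bot.camera("wrist");t=bot.camera("top");s=bot.camera("scene")
h=np.zeros((600,800,3),np.uint8)
h[:300,:400]=cv2.resize(w[0:210,180:460],(400,300));h[:300,400:]=cv2.resize(s[110:260,240:440],(400,300))
h[300:,:400]=cv2.resize(t[150:300,250:450],(400,300));cv2.imwrite("pics/m3.png",h[:,:,::-1])
for c,i in zip("wts",(w,t,s)): cv2.imwrite(f"pics/raw3{c}.png",i[:,:,::-1])
E
```

```text
[ 0.6  0.5 -2.3]
[-0.1 -0.8 -2.3]
[-0.7 -0.9 -1.3]
[-1.2 -1.  -1.8]
[0.54467161 0.09568281 0.21497985] 0.31810707260049387 7.1833
pin pred wrist [321.63873096  93.91717702] knob [0.5449838  0.09567527 0.23658703]
```

View pics/m3.png

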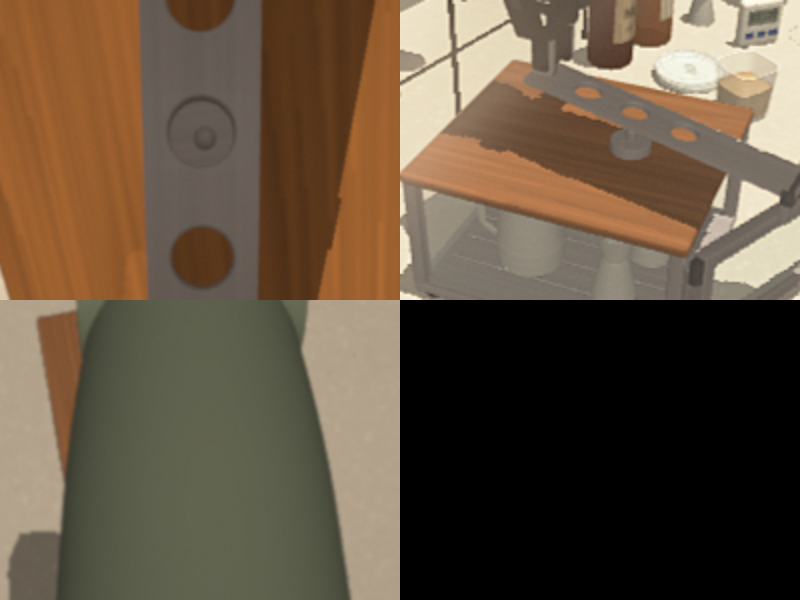

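The wrist view shows the middle hole at about (320.7,92.4) px and the pin tip at (323.5,95.9), so they are nearly aligned. I'll refine the pin position from this view.

```bash
python3 - <<'E'
from h import *
C=cam("wrist")
print("pin now",locate([(C,(323.5,95.9))],.174)[0])
a=np.arcsin(.042/.254); d=np.array([np.cos(YF),np.sin(YF)])
hole=np.r_[piv(TF)+.159*np.cos(a)*d, .168+.159*np.sin(a)]
print("hole pred px",proj(C,hole),"obs 320.7,92.4", hole)
print("hole from obs",locate([(C,(320.7,92.4))],hole[2])[0], bot.read_clock())
E
```

```text
pin now [0.46039765 0.08907253 0.174     ]
hole pred px [321.7027123   88.21305856] obs 320.7,92.4 [0.45662032 0.08760083 0.19429134]
hole from obs [0.45883775 0.08724981 0.19429134] 7.3333
```

```bash
python3 - <<'E'
from h import *
G=np.array([0,0,-.0215]); y=YF+.009
off=np.array([.0003,0,0])
for l in (.042,.03,.02,.01,.0):
    hit=bot.move_linear(knob(TF,y,l)+G+off,speed=.06,rotation=ori(y),until_force=8)
    print(l,hit,np.round(bot.read_ft_force(),1),np.round(bot.read_position(),4))
    if hit: break
print(bot.read_gripper_width(),bot.read_clock())
w=bot.camera("wrist");s=bot.camera("scene")
h=np.zeros((300,800,3),np.uint8)
h[:,:400]=cv2.resize(w[0:210,180:460],(400,300));h[:,400:]=cv2.resize(s[110:260,240:440],(400,300))
cv2.imwrite("pics/m4.png",h[:,:,::-1])
E
```

```text
0.042 False [-0.2 -0.6 -1.7] [0.5453 0.098  0.215 ]
0.03 False [-1.1 -1.3 -1.1] [0.5479 0.0982 0.2026]
0.02 False [-0.9 -1.1 -0.5] [0.55   0.0984 0.1929]
0.01 False [-1.1 -0.7 -1.3] [0.5518 0.0986 0.183 ]
0.0 False [-0.3 -2.   0.8] [0.5533 0.0987 0.1732]
0.3199583751179103 8.8833
```

View pics/m4.png

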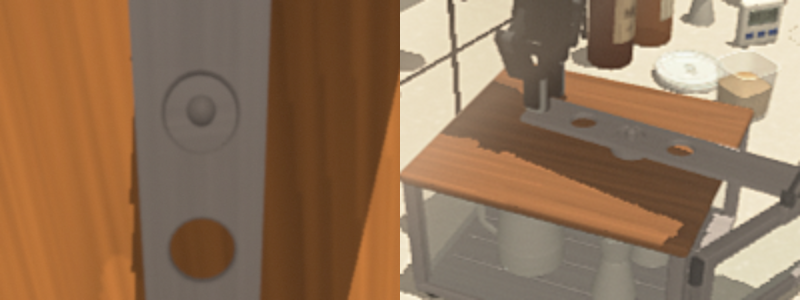

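The pin tip is centred in the middle hole at about (201,110) in the crop, and the bar is level. Next I'll release, retreat and check.

```bash
python3 - <<'E'
from h import *
bot.set_gripper(1.0)
p=bot.read_position(); bot.move_linear([p[0],p[1],p[2]+.12],speed=.1)
C=cam("wrist"); w=bot.camera("wrist")
bot.goto_joints([-1.295,.326,-.193,1.052,0,1.437]); bot.wait(.3)
t=bot.camera("top");s=bot.camera("scene")
print(bot.read_ft_force(),bot.read_clock())
h=np.zeros((600,800,3),np.uint8)
h[:300,:400]=cv2.resize(w[0:240,160:480],(400,300));h[:300,400:]=cv2.resize(s[120:240,260:420],(400,300),interpolation=cv2.INTER_CUBIC)
h[300:,:400]=cv2.resize(t[140:320,230:470],(400,300));h[300:,400:]=cv2.resize(s[0:400,0:533],(400,300));cv2.imwrite("pics/m5.png",h[:,:,::-1])
# door angle from scene knob/pivot: predicted final knob in the top view
T=cam("top");print("knob px pred",proj(T,knob(TF,YF+.009,0)),"pivot",proj(T,[*piv(TF),.168]),"crop scale 1.667, origin 230,140")
E
```

```text
[-0.08138356 -0.54584604  0.09207263] 13.8417
knob px pred [332.91868217 181.136596  ] pivot [342.02782868 303.56567032] crop scale 1.667, origin 230,140
```

View pics/m5.png

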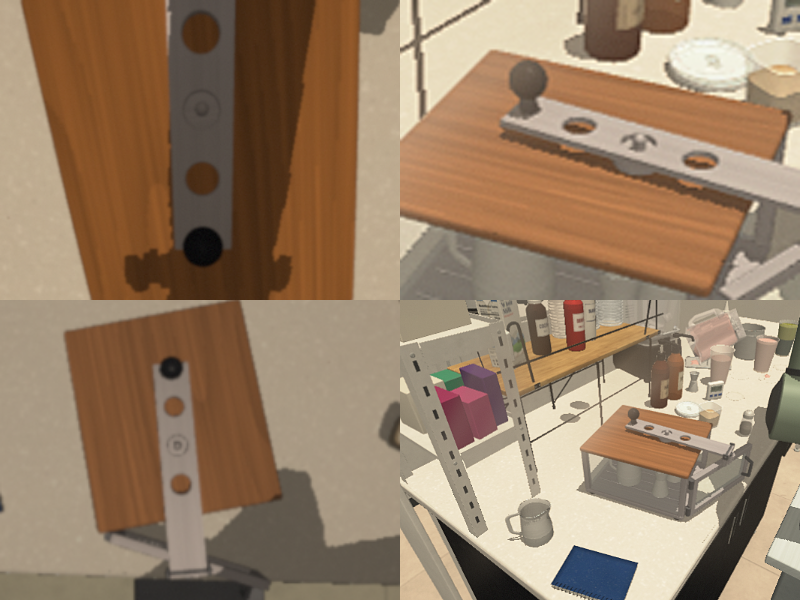

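```bash
python3 -c "
from cell import bot
bot.close_job()"
```

```text
the job is handed in; nothing more can be done
```

The stay now lies flat with its middle hole over the pin, the door is ajar, and the job is handed in. I gripped the stay by its ball knob, lifted it about 42 mm off the pin, and pulled the door open along an arc. I then lowered the bar, let go and moved the arm clear.

- **Fit:** after release, the wrist, top and scene pictures all show the pin centred in the middle hole, with a free hole on each side and the bar level.
- **Door angle:** I planned for about 0.42 rad, using a rough estimate of the hinge position. The final top view measures roughly 0.46 rad. Both are within 0.4 to 0.56.
- **Force and time:** the force readings stayed under about 3 N, and the last clock reading before hand-in was 13.8 s.
- **Disagreement:** the close-up wrist view put the pin about 2 mm from my first estimate. I corrected most of that before lowering the bar.

No checks failed.

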